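# Nudge the askew caddy lid square until it drops in, then press it flush

## Task

The wooden lid of the cutlery caddy lies askew on its metal rim. Nudge it with gentle taps on its edges, from one side and the other in turn, until it is centred over the opening and drops in, then press it down until it sits fully home, flush on the rim all round, and let go. Do not lift it off, never push it harder than the weight of a kilo and a half (15 N), and leave the steel cup and the bar of soap beside the caddy where they are.

Things in the scene. Friction and masses are not known exactly. Their poses are not given: they have to be found in the camera images.
- caddy: Blue plastic cutlery caddy standing on suction feet on the ledge; it does not budge. 100 x 150 mm in plan, long side along its y, 82 mm high. Origin: centre of its underside, z up.
- caddy_top (a point): Centre of the caddy's upper edge, 82 mm up, axes as the caddy. On it is fixed an aluminium rim frame 116 x 166 mm, 14 mm thick (flat top at 96 mm), with a 71.5 x 121.5 mm opening, long along y, edge bevelled 1.5 mm. The frame was fitted by eye: up to 11 mm off the caddy's centre in x and in y and turned up to 0.03 rad; not measured, to be felt or seen.
- lid_top (a point): Centre of the top face of the loose wooden lid; x across its short side, y along the long side, z out of the top. Plate 100 x 150 mm, 10 mm thick, no knob; under it, centred, a plug 68 x 118 mm, 10 mm deep, with 1.75 mm to spare each side in the opening. It starts shifted up to 20 mm and turned 0.15 to 0.4 rad, one side often dipping into the opening.
- lid: The same lid, origin at the plug's underside centre; 0.14 to 0.26 kg. It slides at 1 to 2 N towards the dipping side until the plug meets the opening's rigid edge, where force shoots up (over 15 N is rough). Square over the opening it drops onto a gasket: top at 110 mm. About 5 N pressed on top lowers the gasket, which stays down, till the plate is flush on the rim: top at 106 mm.
- cup_a: Stainless steel cup, 72 mm wide, 90 mm high, beside the caddy; leave alone. Origin: underside centre.
- soap: Bar of pale soap, 55 x 85 x 28 mm, beside the caddy; leave alone. Origin: underside centre.
There are look-alikes about, which are no part of the job. Of the things shaped like the lid, the wooden one is meant.

How it is judged (in metres and radians):
At the end, for the whole second after the job is handed in: The lid sits in the opening, flush on the rim: its top face level (within 0.03 rad) and no more than 1.5 mm above the 106 mm of the fully home lid, its centre within 20 mm of the caddy's, at rest and released (z of lid_top in the frame of caddy below 0.1075 m and angle between lid_top's own z axis and vertical below 0.03 rad and horizontal distance between lid_top and caddy below 0.02 m and linear speed of lid below 0.01 m/s); the robot touches nothing.
It fails at once if the lid is pushed, struck or pressed with more than 15 N (contact force between any of the fingers, the arm and lid above 15 N).
It fails at once if the lid is lifted off (its top above 140 mm) (height (world z) of lid_top above 0.14 m).
It fails at once if the cup or the soap beside the caddy is moved more than 20 mm (distance of any of cup_a, soap from where it was at the start of the episode above 0.02 m).
It also fails if it takes over 72 s, if anything falls off the work surface, if the arm or the gripper's body presses on something with over 40 N, if the wrist force passes 120 N, or if a joint passes its speed limit or range.

## Robot

A 6-joint arm with a two-finger parallel gripper is mounted at the origin on the work surface. World frame = base frame: x ahead of the robot, y to its left, z up, the work surface at z = 0. Lengths are in mm, angles in rad, forces in N, time in s.
With the tool pointing down it reaches from about 350 to 775 mm from the base axis. Payload 7.3 kg.
Tool frame: the origin (TCP) lies at the very end of the fingers, on their centre line; the grasp point (between the pads) lies 19 mm behind it; x points along the fingers, y is the direction in which the jaws open and shut, and the axes are right-handed (so a half turn about x gives the same grasp; the last joint's range is limited). The gripper opens to 92 mm and grips with 3 to 60 N. Pads are 19 mm wide; open, the fingers measure 130 mm over their backs; the gripper's body (75 mm by 190 mm) begins 47 mm behind the grasp point.
Start: joints at [1.126, 0.342, 1.524, -0, 1.275, -0.146], TCP at [154.531, 501.762, 226.741] pointing down, gripper open.
Joint ranges: [-2.53, 2.53], [-0.77, 2.02], [0.04, 2.7], [-1, 4.14], [0.28, 2.66], [-3.11, 3.11]. Speed limits (rad/s): [2.57, 2.57, 3.14, 3.14, 3.14, 3.14].

## Interface

Orientations are given as [roll, pitch, yaw] about the fixed x, y, z axes, in that order (R = Rz(yaw) Ry(pitch) Rx(roll)).
In Python, from plant import sensors, capture, bot gives the robot as it stands.
- The arm moves only by the shell command python3 -m crank 'ROWS' [OPENING]. ROWS is JSON, a list of rows, each an object of numbers: "dx", "dy", "dz": the shift along the tool's x, y, z in cm; "spin": the turn about the tool's x in rad. A call has 1 to 20 rows; each row is the pose to reach, as a shift and turn from the pose commanded when the call began, along the tool's axes at that moment; what a row does not reach only later rows make up. A row lasts 1/12 s, in which the tool goes at most 41.7 mm and 7.16 degrees, less where a joint would pass 70% of its speed; a pose out of reach is approached as far as the arm can. A call with a gripper value outside its range is refused whole. OPENING is the opening in per cent of the stroke, from 0 (shut) to 100 (fully open), set as the call begins (- or left out, the last holds). The fingers move at their own pace and stop on an object; the grip force is fixed at half the most. Time passes only in rows, so rows that repeat a pose let the fingers close. It gives the time, the measured TCP pose, the force and the opening at its end, in the units of the state.
- sensors.get_obs(): the state, without advancing time (a new reading comes with each control period).
- capture(name): name is "scene" or "top"; returns a dict with "frame" (480x640x3 uint8, blue, green, red), "vfov" (degrees; the focal length in pixels is half the picture's height over the tangent of half this angle, whatever the lens; pixels are square), "cx", "cy" (the principal point, pixels), "view" (4x4, takes a point from world to camera coordinates). Camera axes: x right, y down, z forward; pixel columns grow to the right and rows downward; lengths in mm; the calibration is good to about 2 mm. A picture is of the moment at which its call begins. There is no depth.
- bot.close_job(): hands the job in, once; it reports no verdict.
The state is a dict: "time": time; "joint_positions": joint angles; "dq": joint speeds; "tau": joint torques, N m; "tool_pos": TCP position; "tcp_rot": TCP orientation; "contact_force": force on the tool from outside, world axes, zero at the start; "moment": the same for the moment, N m; "grip_width": finger opening in mm.
Only numpy, scipy, OpenCV 4.12 (cv2) and the standard library are available. Lean on these libraries where they do the work, as an engineer would, in place of code of your own. Each camera call takes 0.05 s, during which the arm holds its last target.

## Working session

There is one attempt and no reset: what is moved stays moved. The work goes in short steps, Python scripts to look and compute and a shell command to move; the robot and the scene stay as the last step left them, time stands still between calls to the robot, and variables do not carry over. Pictures are saved under pics/ and viewed, and the job is handed in when it is done.

```bash
ls; mkdir -p pics; python3 - <<'E'
from plant import sensors, capture, bot
import cv2
o=sensors.get_obs()
for k,v in o.items(): print(k,v)
for n in("scene","top"):
    c=capture(n); cv2.imwrite(f"pics/{n}0.png",c["frame"]); print(n,c["vfov"],c["cx"],c["cy"],c["view"])
E
```

```text
pics
time 0.0
joint_positions [ 1.12601406e+00  3.42732598e-01  1.52500319e+00 -2.36540958e-05
  1.27534563e+00 -1.46014182e-01]
dq [-0.00093572  0.00039977 -0.00111685  0.000358   -0.00048553 -0.00249778]
tau [ 1.51822187e-04 -4.31249142e+01 -2.44210660e+01  7.17918598e-02
  5.61480399e-02 -1.14766399e-04]
tool_pos [154.35530501 501.39296637 226.04463995]
tcp_rot [-1.70161852  1.5693074  -2.0003797 ]
contact_force [-0.27564394 -0.25493672  0.12329442]
moment [-0.03705217  0.01770709 -0.00198782]
grip_width 91.76247229704404
scene 51.40652977160252 320.9879488525437 238.80694496647223 [[ 1.05942178e-01  9.94348305e-01  6.90673901e-03 -6.43964369e+01]
 [ 5.86843159e-01 -5.69145476e-02 -8.07697865e-01 -2.05928856e+02]
 [-8.02739909e-01  8.96224432e-02 -5.89556152e-01  1.43381595e+03]
 [ 0.00000000e+00  0.00000000e+00  0.00000000e+00  1.00000000e+00]]
top 57.07527000662062 322.0343398186549 239.78397096460532 [[ 2.75341610e-02 -9.98273720e-01  5.18791847e-02 -3.73199390e+01]
 [-9.99112038e-01 -2.91387670e-02 -3.04313490e-02  4.82173588e+02]
 [ 3.18905114e-02 -5.09952163e-02 -9.98189603e-01  7.73875114e+02]
 [ 0.00000000e+00  0.00000000e+00  0.00000000e+00  1.00000000e+00]]
```

View pics/scene0.png

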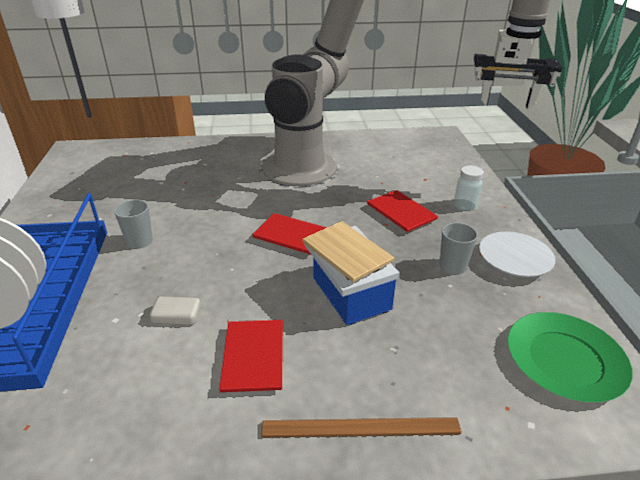

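View pics/top0.png

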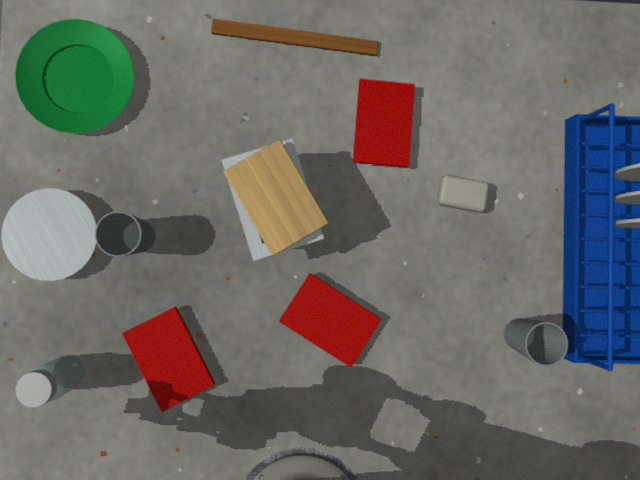

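The wooden lid is at about (275,198) in the top view and (348,250) in the scene view, on a pale rim over the blue box. The other lid-shaped plates are red: top-view pixels (384,123), (331,320) and (169,358). Only the one at (275,198) is wood and lies on the caddy, so that's the one meant. I'll confirm it in an enlarged crop and measure it.

```bash
cat > h.py <<'E'
import numpy as np, cv2
from plant import sensors, capture, bot
def cam(n):
    c=capture(n); c["f"]=240/np.tan(np.radians(c["vfov"])/2); c["V"]=np.array(c["view"]); return c
def proj(c,P):
    P=np.atleast_2d(P); q=P@c["V"][:3,:3].T+c["V"][:3,3]
    return np.c_[c["cx"]+c["f"]*q[:,0]/q[:,2], c["cy"]+c["f"]*q[:,1]/q[:,2]]
def ray(c,uv):
    uv=np.atleast_2d(uv).astype(float); R=c["V"][:3,:3]; o=-R.T@c["V"][:3,3]
    d=np.c_[(uv[:,0]-c["cx"])/c["f"],(uv[:,1]-c["cy"])/c["f"],np.ones(len(uv))]@R
    return o,d
def plane(c,uv,z):
    o,d=ray(c,uv); return o+d*((z-o[2])/d[:,2])[:,None]
def tri(c1,u1,c2,u2):
    o1,d1=ray(c1,u1);o2,d2=ray(c2,u2);out=[]
    for a,b in zip(d1,d2):
        s=np.linalg.lstsq(np.c_[a,-b],o2-o1,rcond=None)[0]
        p,q=o1+a*s[0],o2+b*s[1]; out.append(np.r_[(p+q)/2,np.linalg.norm(p-q)])
    return np.array(out)
def crop(c,x0,y0,x1,y1,name,k=4):
    cv2.imwrite("pics/"+name,cv2.resize(c["frame"][y0:y1,x0:x1],None,fx=k,fy=k,interpolation=cv2.INTER_CUBIC))
def woodmask(c):
    h=cv2.cvtColor(c["frame"],cv2.COLOR_BGR2HSV)
    m=cv2.inRange(h,(10,60,90),(28,255,255)); 
    n,l,s,ce=cv2.connectedComponentsWithStats(m)
    return m,l,s,ce
E
python3 - <<'E'
from h import *
t=cam("top"); s=cam("scene")
crop(t,205,120,345,270,"tc1.png"); crop(s,290,210,410,330,"sc1.png",5)
for c in(t,s):
    m,l,st,ce=woodmask(c)
    for i in range(1,len(st)):
        if st[i,4]>300: print(st[i],ce[i].round())
print(sensors.get_obs()["time"])
E
```

```text
[ 211   19  168   35 2333] [294.  36.]
[ 223  140  106  116 6399] [276. 197.]
[   0   12  196  163 9093] [ 82. 113.]
[ 303  221   91   61 2871] [348. 251.]
[ 261  417  201   21 3280] [361. 427.]
0.2
```

View pics/tc1.png

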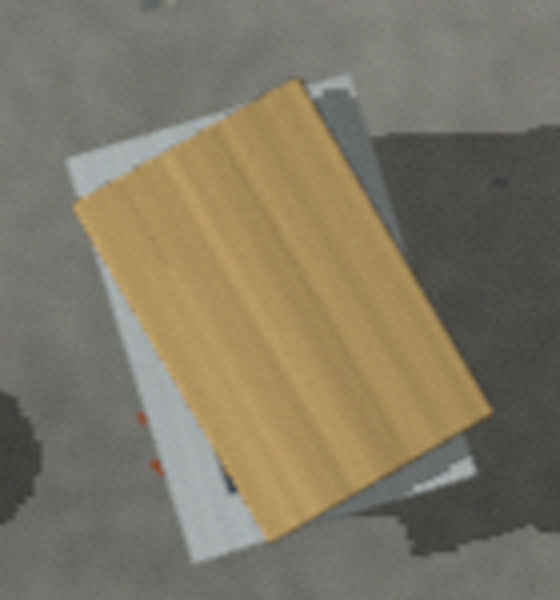

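View pics/sc1.png

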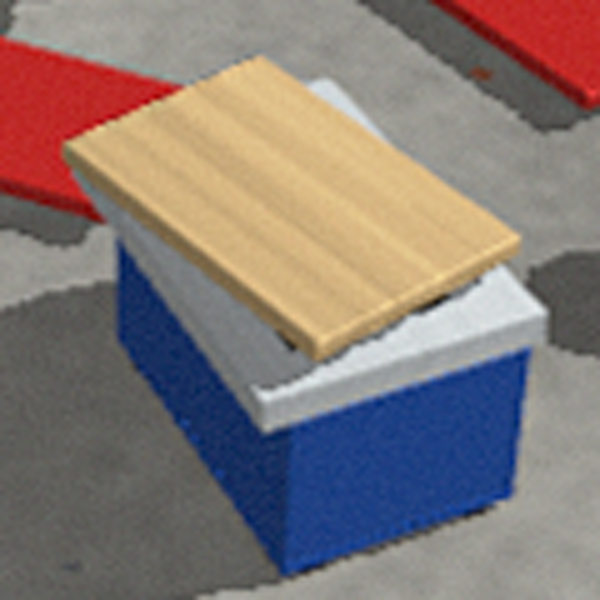

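The crop confirms it: this is the wooden plate, askew on the pale aluminium rim. Its top-view corners are about (280,140), (328,222), (272,255) and (224,172). The rim's are about (222,160), (292,138), (324,237) and (254,260).

```bash
python3 - <<'E'
from h import *
t=cam("top"); s=cam("scene")
L=np.array([[280,140],[328,222.5],[272.5,255.2],[223.75,171.75]])
S=np.array([[353.2,277.4],[394,257.6],[343,221.4],[303,240]])[[0,3,2,1]]
m,l,st,ce=woodmask(t)
i=[i for i in range(1,len(st)) if abs(ce[i]-[276,197]).max()<10][0]
cn=cv2.findContours((l==i).astype(np.uint8),0,2)[0]; c=max(cn,key=cv2.contourArea)
print(cv2.approxPolyDP(c,8,True)[:,0].tolist(), cv2.minAreaRect(c))
P=tri(t,L,s,S); print(P.round(1))
p=P[:,:3]; print([np.linalg.norm(p[i]-p[(i+1)%4]).round(1) for i in range(4)], p.mean(0))
n=np.linalg.svd(p-p.mean(0))[2][2]; n*=np.sign(n[2]); print("normal",n)
F=np.array([[221.75,160],[292.5,138.5],[323.75,237.5],[253.75,260.5]])
Q=plane(t,F,96); print(Q.round(1)); print([np.linalg.norm(Q[i]-Q[(i+1)%4]).round(1) for i in range(4)],Q.mean(0))
# long axis direction frame, lid
def ax(A): 
    e=[(A[(i+1)%4]-A[i])[:2] for i in range(4)]
    e=sorted(e,key=np.linalg.norm)[-2:]; e=[v if v[1]>0 else -v for v in e]; v=sum(e); return np.degrees(np.arctan2(v[1],v[0]))
print("frame long",ax(Q),"lid long",ax(p))
E
```

```text
[[280, 140], [223, 171], [272, 255], [328, 222]] ((275.407958984375, 196.88015747070312), (98.40914916992188, 65.506103515625), 59.58892059326172)
[[630.5  51.7 116.7   2.4]
 [506.7 -25.8 112.2   2. ]
 [454.2  58.4 114.4   3.7]
 [579.2 135.7 113.4   2.4]]
[np.float64(146.1), np.float64(99.2), np.float64(146.9), np.float64(98.5)] [542.64478002  54.98852065 114.18382678]
normal [-0.01285239 -0.00167666  0.999916  ]
[[600.4 141.2  96. ]
 [638.8  31.9  96. ]
 [483.9 -21.8  96. ]
 [444.8  86.5  96. ]]
[np.float64(115.8), np.float64(163.9), np.float64(115.1), np.float64(164.9)] [541.98943635  59.47122324  96.        ]
frame long 19.252465980218588 lid long 31.88208837262714
```

```bash
cat >> h.py <<'E'
from scipy.spatial.transform import Rotation as Ro
C=np.array([542.0,59.5]); YAW=np.radians(19.25)
W=np.array([np.cos(YAW),np.sin(YAW)]); U=np.array([W[1],-W[0]])
def state():
    o=sensors.get_obs(); R=Ro.from_euler("xyz",o["tcp_rot"]).as_matrix(); p=np.array(o["tool_pos"])
    print("t %.2f"%o["time"],"pos",p.round(1),"uw",((p[:2]-C)@U).round(1),((p[:2]-C)@W).round(1),"F",np.array(o["contact_force"]).round(2),"grip",round(o["grip_width"],1)); return o,p,R
def togo(u,w,z):
    o,p,R=state(); q=np.r_[C+u*U+w*W,z]; d=R.T@(q-p)/10
    ya=R[:2,1]; a=np.arctan2(*ya[::-1])
    e=[(k-a+np.pi/2)%np.pi-np.pi/2 for k in(YAW,YAW+np.pi/2)]
    # spin about tool x (down) is minus yaw
    print("target",q.round(1),"d cm (dx,dy,dz)",d.round(2),"spin for y||W %.3f, y||U %.3f"%(-e[0],-e[1]),"j6",o["joint_positions"][5]); print(R.round(3))
E
python3 - <<'E'
from h import *
togo(90,0,180)
t=cam("top")
print("cup",plane(t,[[118,234]],90),"soap",plane(t,[[464,194]],28),plane(t,[[546,343]],90))
# refine rim edges: bright grey mask
h=cv2.cvtColor(t["frame"],cv2.COLOR_BGR2HSV); m=cv2.inRange(h,(80,0,140),(130,45,255))[120:270,205:345]
cv2.imwrite("pics/rim.png",cv2.resize(m,None,fx=4,fy=4,interpolation=0))
E
```

```text
t 0.30 pos [154.5 501.6 226.5] uw -545.2 -220.1 F [ 0.28 -0.44  0.52] grip 92.0
target [571.7 -25.5 180. ] d cm (dx,dy,dz) [  4.66 -38.09  55.39] spin for y||W 0.936, y||U -0.635 j6 -0.1460295400060122
[[-0.     0.294  0.956]
 [-0.     0.956 -0.294]
 [-1.    -0.    -0.   ]]
cup [[480.16222057 297.39134169  90.        ]] soap [[ 570.42332773 -270.86890448   28.        ]] [[ 323.98539589 -386.78273007   90.        ]]
```

View pics/rim.png

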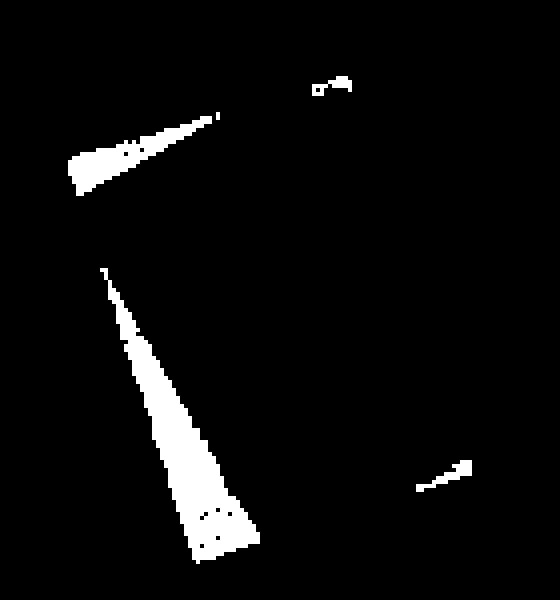

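The mask shows the visible rim slivers, and they agree with the rim corners I picked. Next I move to the +u side of the lid (towards −y), with the fingers in line with the rim's long side.

```bash
python3 -m crank '[{"dy":-4,"dz":5.5,"spin":0.1},{"dy":-8,"dz":11,"spin":0.2},{"dy":-12,"dz":17,"spin":0.3},{"dy":-16,"dz":23,"spin":0.4},{"dy":-20,"dz":29,"spin":0.5},{"dy":-24,"dz":35,"spin":0.6},{"dx":1,"dy":-28,"dz":41,"spin":0.7},{"dx":2,"dy":-32,"dz":46,"spin":0.8},{"dx":3,"dy":-36,"dz":52,"spin":0.9},{"dx":4.66,"dy":-38.1,"dz":55.4,"spin":0.936},{"dx":4.66,"dy":-38.1,"dz":55.4,"spin":0.936},{"dx":4.66,"dy":-38.1,"dz":55.4,"spin":0.936},{"dx":4.66,"dy":-38.1,"dz":55.4,"spin":0.936},{"dx":4.66,"dy":-38.1,"dz":55.4,"spin":0.936},{"dx":4.66,"dy":-38.1,"dz":55.4,"spin":0.936},{"dx":4.66,"dy":-38.1,"dz":55.4,"spin":0.936},{"dx":4.66,"dy":-38.1,"dz":55.4,"spin":0.936},{"dx":4.66,"dy":-38.1,"dz":55.4,"spin":0.936},{"dx":4.66,"dy":-38.1,"dz":55.4,"spin":0.936},{"dx":4.66,"dy":-38.1,"dz":55.4,"spin":0.936}]'; python3 - <<'E'
from h import *
togo(85,0,104)
E
```

```text
t 0.35 pos [154.5 501.7 226.6] uw -545.2 -220.1 F [ 0.09 -0.34  0.29] grip 91.9
target [570.  -20.7 104. ] d cm (dx,dy,dz) [ 12.27 -37.69  55.09] spin for y||W 0.936, y||U -0.635 j6 -0.14602572080528334
[[-0.     0.294  0.956]
 [-0.     0.956 -0.294]
 [-1.    -0.    -0.   ]]invalid input at $[0]: expected keys dx, dy, dz, spin
```

```bash
python3 -m crank '[{"dx":0,"dy":-4,"dz":5.5,"spin":0.1},{"dx":0,"dy":-8,"dz":11,"spin":0.2},{"dx":0,"dy":-12,"dz":17,"spin":0.3},{"dx":0,"dy":-16,"dz":23,"spin":0.4},{"dx":0,"dy":-20,"dz":29,"spin":0.5},{"dx":0,"dy":-24,"dz":35,"spin":0.6},{"dx":1,"dy":-28,"dz":41,"spin":0.7},{"dx":2,"dy":-32,"dz":46,"spin":0.8},{"dx":3,"dy":-36,"dz":52,"spin":0.9},{"dx":4.66,"dy":-38.1,"dz":55.4,"spin":0.936},{"dx":4.66,"dy":-38.1,"dz":55.4,"spin":0.936},{"dx":4.66,"dy":-38.1,"dz":55.4,"spin":0.936},{"dx":4.66,"dy":-38.1,"dz":55.4,"spin":0.936},{"dx":4.66,"dy":-38.1,"dz":55.4,"spin":0.936},{"dx":4.66,"dy":-38.1,"dz":55.4,"spin":0.936},{"dx":4.66,"dy":-38.1,"dz":55.4,"spin":0.936},{"dx":4.66,"dy":-38.1,"dz":55.4,"spin":0.936},{"dx":4.66,"dy":-38.1,"dz":55.4,"spin":0.936},{"dx":4.66,"dy":-38.1,"dz":55.4,"spin":0.936},{"dx":4.66,"dy":-38.1,"dz":55.4,"spin":0.936}]'; python3 - <<'E'
from h import *
togo(95,0,104)
E
```

```text
time: 2.02
tool_pos: [571.0, -24.2, 180.2]
tcp_rot: [-2.674, 1.57, 2.375]
contact_force: [-0.3, -0.2, -0.4]
grip_width: 91.7
t 2.02 pos [571.  -24.2 180.2] uw 88.6 -0.2 F [-0.27 -0.16 -0.37] grip 91.7
target [573.3 -30.2 104. ] d cm (dx,dy,dz) [7.62 0.02 0.65] spin for y||W 0.001, y||U -1.570 j6 -0.5137767869339034
[[-0.001  0.944  0.331]
 [ 0.001  0.331 -0.944]
 [-1.    -0.    -0.001]]
```

```bash
python3 -m crank '[{"dx":2,"dy":0,"dz":0.65,"spin":0},{"dx":5,"dy":0,"dz":0.65,"spin":0},{"dx":7.6,"dy":0,"dz":0.65,"spin":0},{"dx":7.6,"dy":0,"dz":0.65,"spin":0},{"dx":7.6,"dy":0,"dz":0.65,"spin":0}]'; python3 - <<'E'
from h import *
togo(80,0,104)
t=cam("top"); crop(t,205,100,405,270,"t2.png"); s=cam("scene"); crop(s,270,170,410,330,"s2.png",4)
E
```

```text
time: 2.43
tool_pos: [572.9, -30.1, 104.1]
tcp_rot: [-2.197, 1.569, 2.853]
contact_force: [0.4, 0.3, -0.2]
grip_width: 91.8
t 2.43 pos [572.9 -30.1 104.1] uw 94.8 -0.4 F [ 0.43  0.32 -0.16] grip 91.8
target [568.4 -16.  104. ] d cm (dx,dy,dz) [ 0.01  0.04 -1.48] spin for y||W 0.002, y||U -1.569 j6 -0.5240424003745058
[[-0.002  0.944  0.331]
 [ 0.001  0.331 -0.944]
 [-1.    -0.002 -0.001]]
```

View pics/s2.png

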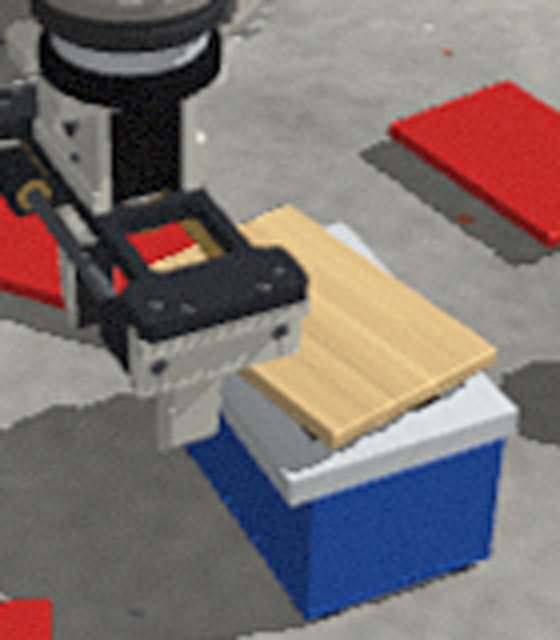

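View pics/t2.png

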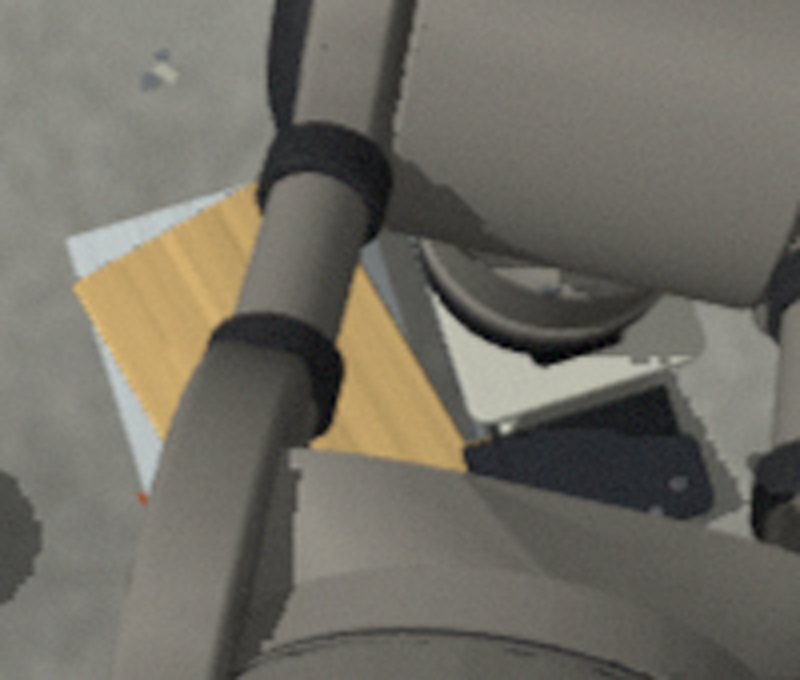

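In the scene crop the fingers stand beside the lid's −y edge, with the finger at about (190,430), clear of the rim. In the top view the arm hides about half the lid. I'll approach gently along −z of the tool.

```bash
python3 -m crank '[{"dx":0,"dy":0,"dz":-0.5,"spin":0},{"dx":0,"dy":0,"dz":-1.0,"spin":0},{"dx":0,"dy":0,"dz":-1.2,"spin":0},{"dx":0,"dy":0,"dz":-1.3,"spin":0},{"dx":0,"dy":0,"dz":-1.4,"spin":0},{"dx":0,"dy":0,"dz":-1.5,"spin":0}]'; python3 -m crank '[{"dx":0,"dy":0,"dz":-0.1,"spin":0},{"dx":0,"dy":0,"dz":-0.2,"spin":0}]';python3 -m crank '[{"dx":0,"dy":0,"dz":-0.1,"spin":0},{"dx":0,"dy":0,"dz":-0.2,"spin":0}]'; python3 -c "
from h import *
state()"
```

```text
time: 3.03
tool_pos: [569.1, -17.3, 104.3]
tcp_rot: [1.282, 1.57, 0.047]
contact_force: [-0.2, 0.8, -0.9]
grip_width: 91.5
time: 3.2
tool_pos: [568.4, -15.8, 104.1]
tcp_rot: [-0.131, 1.57, -1.366]
contact_force: [0.2, -1.5, -0.1]
grip_width: 91.7
time: 3.37
tool_pos: [567.7, -13.8, 104.1]
tcp_rot: [-0.657, 1.571, -1.892]
contact_force: [-0.5, -1.9, 1.1]
grip_width: 91.9
t 3.37 pos [567.7 -13.8 104.1] uw 77.7 0.1 F [-0.53 -1.87  1.09] grip 91.9
```

Contact is felt at about 2 N. I'll carry on in small pushes.

```bash
R='x'; python3 -m crank '[{"dx":0,"dy":0,"dz":-0.1,"spin":0},{"dx":0,"dy":0,"dz":-0.2,"spin":0},{"dx":0,"dy":0,"dz":-0.3,"spin":0}]'|grep -E "pos|force";python3 -m crank '[{"dx":0,"dy":0,"dz":-0.1,"spin":0},{"dx":0,"dy":0,"dz":-0.2,"spin":0},{"dx":0,"dy":0,"dz":-0.3,"spin":0}]'|grep -E "pos|force"; python3 - <<'E'
from h import *
togo(59.5,0,104)
s=cam("scene"); crop(s,270,170,410,330,"s3.png",4)
E
```

```text
tool_pos: [566.7, -10.8, 104.1]
contact_force: [-0.5, -0.3, 0.7]
tool_pos: [565.7, -7.9, 104.1]
contact_force: [-0.8, -1.6, 0.2]
t 3.87 pos [565.7  -7.9 104.1] uw 71.4 0.2 F [-0.77 -1.64  0.17] grip 91.7
target [561.6   3.3 104. ] d cm (dx,dy,dz) [ 0.01 -0.02 -1.19] spin for y||W 0.000, y||U -1.571 j6 -0.4854247177380228
[[ 0.     0.944  0.33 ]
 [ 0.     0.33  -0.944]
 [-1.     0.    -0.   ]]
```

View pics/s3.png

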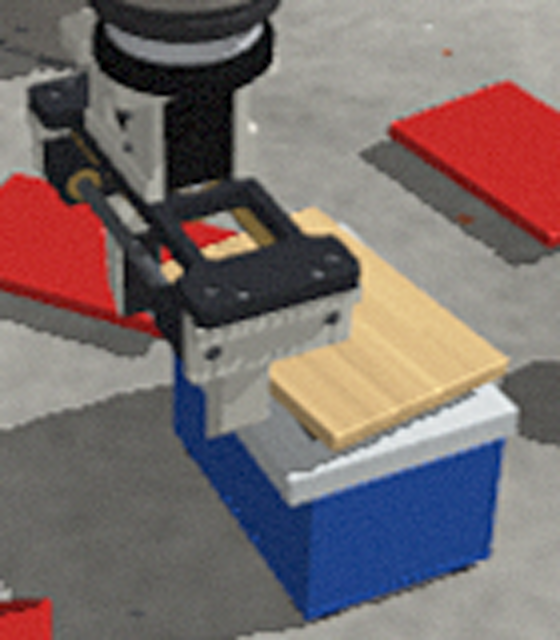

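The lid is turning: its right corner moved to (508,360) in the crop while the near corner stayed put. I keep pushing.

```bash
for i in 1; do python3 -m crank '[{"dx":0,"dy":0,"dz":-0.1,"spin":0},{"dx":0,"dy":0,"dz":-0.2,"spin":0},{"dx":0,"dy":0,"dz":-0.3,"spin":0}]'|grep -E "pos|force"; done; python3 -m crank '[{"dx":0,"dy":0,"dz":-0.1,"spin":0},{"dx":0,"dy":0,"dz":-0.2,"spin":0}]'|grep -E "pos|force"; python3 -m crank '[{"dx":0,"dy":0,"dz":-0.1,"spin":0},{"dx":0,"dy":0,"dz":-0.2,"spin":0}]'|grep -E "pos|force"; python3 - <<'E'
from h import *
togo(59.5,0,104)
s=cam("scene"); crop(s,270,170,410,330,"s4.png",4)
E
```

```text
tool_pos: [564.7, -5.0, 104.1]
contact_force: [-0.1, -0.4, 0.5]
tool_pos: [564.0, -3.1, 104.1]
contact_force: [-0.3, -0.2, 0.5]
tool_pos: [563.4, -1.2, 104.1]
contact_force: [-0.3, -0.6, 0.6]
t 4.50 pos [563.4  -1.2 104.1] uw 64.4 0.2 F [-0.34 -0.56  0.62] grip 91.5
target [561.6   3.3 104. ] d cm (dx,dy,dz) [ 0.01 -0.02 -0.49] spin for y||W 0.000, y||U -1.571 j6 -0.4743400641468606
[[-0.     0.944  0.33 ]
 [ 0.     0.33  -0.944]
 [-1.     0.    -0.   ]]
```

View pics/s4.png

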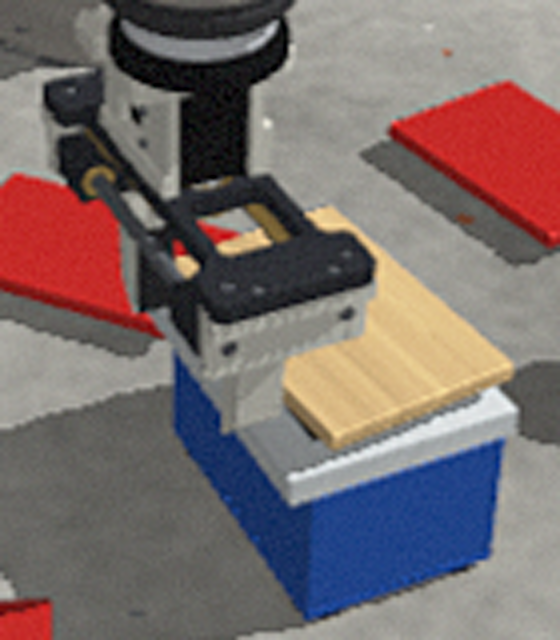

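```bash
python3 -m crank '[{"dx":0,"dy":0,"dz":-0.1,"spin":0},{"dx":0,"dy":0,"dz":-0.2,"spin":0}]'|grep -E "pos|force"; python3 -m crank '[{"dx":0,"dy":0,"dz":-0.1,"spin":0}]'|grep -E "pos|force"; python3 -m crank '[{"dx":0,"dy":0,"dz":-0.1,"spin":0}]'|grep -E "pos|force"; python3 - <<'E'
from h import *
togo(59.5,0,104)
s=cam("scene"); crop(s,270,170,410,330,"s5.png",4)
E
```

```text
tool_pos: [562.8, 0.6, 104.1]
contact_force: [0.2, -1.1, 0.2]
tool_pos: [562.4, 1.5, 104.1]
contact_force: [0.1, -0.8, 0.4]
tool_pos: [562.0, 2.5, 104.1]
contact_force: [0.3, -0.6, -0.4]
t 4.88 pos [562.    2.5 104.1] uw 60.4 0.1 F [ 0.27 -0.56 -0.36] grip 91.9
target [561.6   3.3 104. ] d cm (dx,dy,dz) [ 0.01 -0.01 -0.09] spin for y||W 0.000, y||U -1.571 j6 -0.46798263435176335
[[-0.     0.944  0.33 ]
 [-0.     0.33  -0.944]
 [-1.    -0.    -0.   ]]
```

View pics/s5.png

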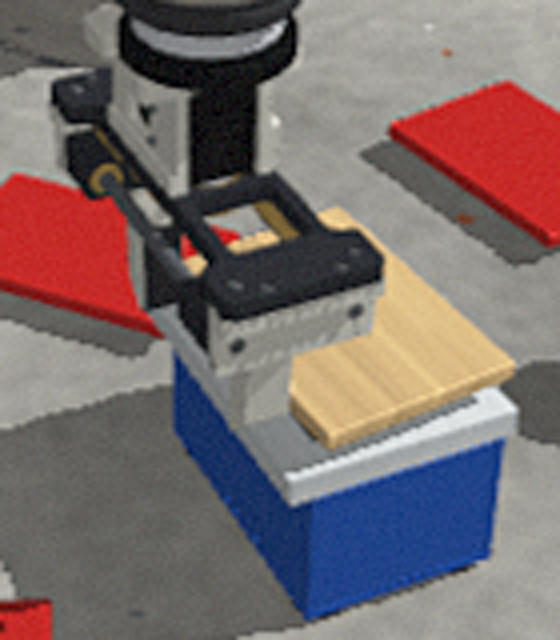

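The left edge is now nearly parallel to the finger line, with the lid's near corner at (335,447). I back off to look from above.

```bash
python3 -m crank '[{"dx":0,"dy":0,"dz":2,"spin":0},{"dx":0,"dy":0,"dz":6,"spin":0},{"dx":0,"dy":0,"dz":10,"spin":0},{"dx":0,"dy":0,"dz":14,"spin":0},{"dx":0,"dy":0,"dz":17,"spin":0},{"dx":0,"dy":0,"dz":17,"spin":0}]'|grep -E "time|pos|force"; python3 - <<'E'
from h import *
t=cam("top"); crop(t,205,120,345,270,"t6.png")
m,l,st,ce=woodmask(t); cv2.imwrite("pics/m6.png",cv2.resize(m[120:270,205:345],None,fx=3,fy=3,interpolation=0))
for i in range(1,len(st)):
    if st[i,4]>300: print(st[i],ce[i].round())
s=cam("scene"); crop(s,270,170,410,330,"s6.png",4)
E
```

```text
time: 5.43
tool_pos: [619.6, -163.9, 103.9]
contact_force: [-1.6, 0.2, -0.0]
[ 211   19  168   36 2394] [294.  36.]
[ 220  139   97  114 6425] [269. 195.]
```

View pics/t6.png

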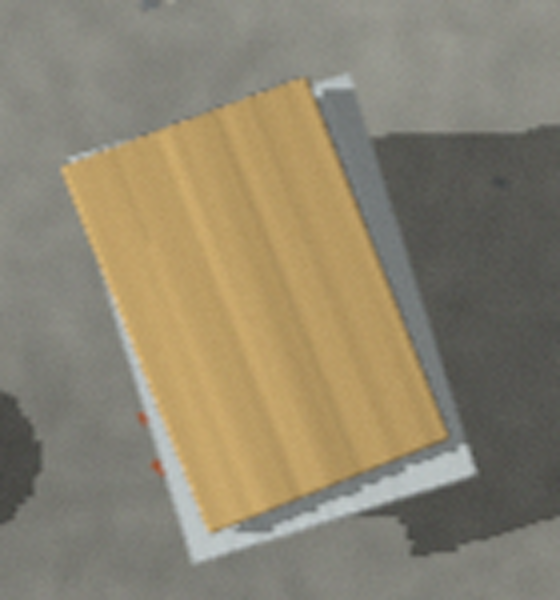

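View pics/s6.png

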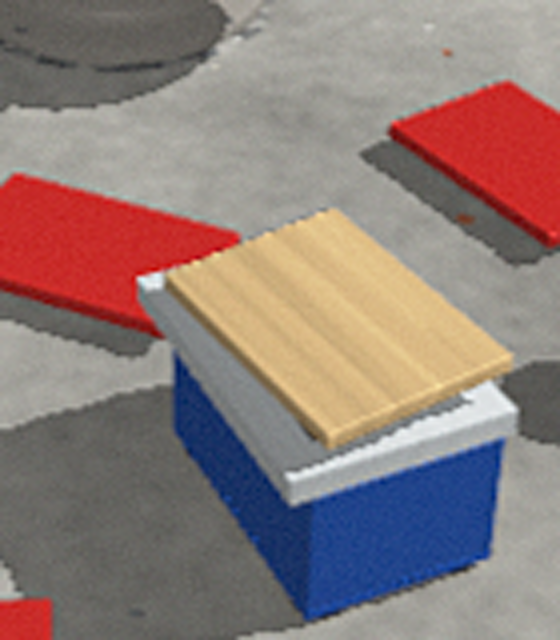

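The lid is now nearly straight but shifted towards the robot's left (+y, that is −u) and away from the robot. I'll measure it.

```bash
cat >> h.py <<'E'
def lid(t,z=115.):
    m,l,st,ce=woodmask(t)
    k=[i for i in range(1,len(st)) if abs(ce[i]-[270,197]).max()<18 and st[i,4]>2500]
    c=max(cv2.findContours((l==k[0]).astype(np.uint8),0,cv2.CHAIN_APPROX_NONE)[0],key=cv2.contourArea)
    P=plane(t,c[:,0]+0.0,z)[:,:2].astype(np.float32)
    (ctr,wh,a)=cv2.minAreaRect(P); b=cv2.boxPoints((ctr,wh,a))
    e=max([b[1]-b[0],b[2]-b[1]],key=np.linalg.norm); e=e if e[0]>0 else -e
    y=np.degrees(np.arctan2(e[1],e[0])); d=np.array(ctr)-C
    print("lid ctr",np.round(ctr,1),"wh",np.round(wh,1),"yaw",round(y,2),"dyaw rad %.3f"%np.radians(y-np.degrees(YAW)),"off u %.1f w %.1f"%(d@U,d@W))
E
python3 - <<'E'
from h import *
t=cam("top"); lid(t)
# rim by line fit of outer edges from crops
F=lambda p:np.array(p)/4+[205,120]
Q=plane(t,F([[67,160],[350,74],[475,470],[195,562]]),96); print(Q.round(1),Q.mean(0))
o,p,R=state()
E
```

```text
lid ctr [545.   65.3] wh [150.7 100.1] yaw 23.49 dyaw rad 0.074 off u -4.5 w 4.7
[[600.4 141.2  96. ]
 [638.8  31.9  96. ]
 [483.9 -21.8  96. ]
 [444.8  86.5  96. ]] [541.98943635  59.47122324  96.        ]
t 5.58 pos [ 617.8 -157.7  103.7] uw 230.0 -0.1 F [-0.04 -0.04  0.79] grip 92.1
```

```bash
python3 - <<'E'
from h import *
t=cam("top"); print("cam",ray(t,[[320,240]])[0])
g=cv2.GaussianBlur(t["frame"],(0,0),0.7).astype(float)
Qc=np.array([[600.4,141.2],[638.8,31.9],[483.9,-21.8],[444.8,86.5]])
names=["top(+w)","right(+u)","bottom(-w)","left(-u)"]
res=[]
for k in range(4):
    A,B=Qc[k],Qc[(k+1)%4]; e=(B-A)/np.linalg.norm(B-A); n=np.array([-e[1],e[0]]); 
    if n@((A+B)/2-C)<0:n=-n
    pts=[];off=np.arange(-6,6.1,.25)
    for s in np.linspace(4,np.linalg.norm(B-A)-4,60):
        P=A+e*s+off[:,None]*n; uv=proj(t,np.c_[P,np.full(len(P),96)]).astype(np.float32)
        v=np.stack([cv2.remap(g[:,:,c].astype(np.float32),uv[:,0:1],uv[:,1:2],1)[:,0] for c in range(3)],1)
        d=np.linalg.norm(np.gradient(v,axis=0),axis=1); j=np.argmax(d)
        inn=v[max(j-5,0)]; 
        pts.append((s,off[j],d[j],*inn.round(0)))
    pts=np.array(pts); print(names[k]); print(pts[::4].round(1).tolist())
E
```

```text
cam [458.09373665  16.25835835 789.0834132 ]
top(+w)
[[4.0, -0.8, 4.9, 116.0, 162.0, 186.0], [11.3, 2.8, 4.1, 141.0, 153.0, 155.0], [18.6, 0.5, 4.1, 113.0, 154.0, 176.0], [25.9, 1.5, 4.7, 112.0, 148.0, 169.0], [33.2, 1.2, 4.6, 103.0, 150.0, 174.0], [40.6, 2.0, 5.1, 110.0, 154.0, 179.0], [47.9, 2.5, 5.2, 107.0, 150.0, 173.0], [55.2, 2.5, 3.8, 101.0, 146.0, 170.0], [62.5, 2.5, 4.9, 100.0, 148.0, 173.0], [69.8, 3.5, 3.7, 104.0, 147.0, 171.0], [77.1, 3.8, 3.8, 98.0, 142.0, 165.0], [84.4, 4.2, 4.1, 103.0, 146.0, 169.0], [91.7, 5.0, 3.9, 106.0, 147.0, 171.0], [99.1, -5.2, 4.2, 99.0, 128.0, 143.0], [106.4, -2.5, 7.6, 136.0, 136.0, 131.0]]
right(+u)
[[4.0, -6.0, 2.9, 147.0, 147.0, 141.0], [14.6, -0.8, 3.1, 121.0, 124.0, 121.0], [25.1, 2.0, 1.4, 117.0, 123.0, 122.0], [35.7, -1.0, 3.3, 113.0, 114.0, 110.0], [46.3, -0.8, 3.6, 114.0, 114.0, 111.0], [56.9, -0.5, 3.7, 112.0, 113.0, 109.0], [67.4, 0.2, 3.9, 106.0, 108.0, 105.0], [78.0, -0.5, 3.8, 112.0, 113.0, 109.0], [88.6, -0.5, 3.7, 114.0, 115.0, 111.0], [99.2, -0.2, 4.1, 113.0, 114.0, 111.0], [109.7, -0.5, 4.1, 115.0, 116.0, 111.0], [120.3, -0.
[... 663 characters left out ...]
38.0, 138.0, 132.0], [98.4, -0.5, 8.1, 180.0, 182.0, 175.0], [105.7, -0.5, 9.2, 182.0, 183.0, 176.0]]
left(-u)
[[4.0, 1.5, 7.3, 178.0, 179.0, 172.0], [14.6, 1.2, 7.5, 181.0, 182.0, 175.0], [25.3, 0.2, 6.9, 189.0, 189.0, 183.0], [35.9, 1.5, 7.8, 170.0, 173.0, 172.0], [46.6, 1.8, 6.9, 168.0, 170.0, 165.0], [57.2, 1.2, 8.2, 173.0, 176.0, 173.0], [67.8, 1.2, 7.2, 176.0, 178.0, 172.0], [78.5, 1.5, 7.3, 169.0, 172.0, 168.0], [89.1, 1.5, 6.9, 165.0, 173.0, 171.0], [99.8, 1.0, 7.1, 158.0, 177.0, 182.0], [110.4, 1.2, 5.2, 140.0, 166.0, 179.0], [121.0, 1.8, 6.4, 124.0, 159.0, 177.0], [131.7, 1.5, 5.3, 112.0, 164.0, 192.0], [142.3, 2.2, 5.3, 113.0, 163.0, 190.0], [153.0, 3.2, 5.0, 116.0, 164.0, 189.0]]
```

```bash
sed -i 's/^C=np.array.*/YAW=np.radians(19.35)/; s/^W=np.array(\[np.cos/W=np.array([np.cos/' h.py; sed -i 's/^W=\(.*\); U=\(.*\)$/W=\1; U=\2; C=np.array([542.0,59.5])-0.9*U+0.3*W/' h.py; python3 - <<'E'
from h import *
t=cam("top"); lid(t); togo(-95,2,104)
E
```

```text
lid ctr [545.   65.5] wh [150.6 100.1] yaw 23.41 dyaw rad 0.071 off u -3.7 w 4.5
t 5.68 pos [ 617.8 -156.7  104. ] uw 230.0 -0.4 F [0.08 0.05 0.8 ] grip 92.0
target [512.4 150.7 104. ] d cm (dx,dy,dz) [ 3.00e-02  2.20e-01 -3.25e+01] spin for y||W -0.001, y||U 1.570 j6 -0.7060900912489408
[[-0.001  0.944  0.331]
 [ 0.001  0.331 -0.944]
 [-1.    -0.    -0.001]]
```

```bash
python3 -m crank '[{"dx":-3,"dy":0,"dz":0,"spin":0},{"dx":-5.5,"dy":0,"dz":-1.5,"spin":0},{"dx":-6,"dy":0,"dz":-5.5,"spin":0},{"dx":-6,"dy":0,"dz":-9.5,"spin":0},{"dx":-6,"dy":0,"dz":-13.5,"spin":0},{"dx":-6,"dy":0,"dz":-17.5,"spin":0},{"dx":-6,"dy":0.2,"dz":-21.5,"spin":0},{"dx":-6,"dy":0.2,"dz":-25.5,"spin":0},{"dx":-6,"dy":0.2,"dz":-29.5,"spin":0},{"dx":-6,"dy":0.2,"dz":-32.5,"spin":0},{"dx":-6,"dy":0.2,"dz":-32.5,"spin":0},{"dx":-6,"dy":0.2,"dz":-32.5,"spin":0},{"dx":-3,"dy":0.2,"dz":-32.5,"spin":0},{"dx":0,"dy":0.2,"dz":-32.5,"spin":0},{"dx":0,"dy":0.2,"dz":-32.5,"spin":0},{"dx":0,"dy":0.2,"dz":-32.5,"spin":0}]'|grep -E "time|pos|force"; python3 - <<'E'
from h import *
togo(-69,2,104)
E
```

```text
time: 7.02
tool_pos: [512.1, 148.6, 103.4]
contact_force: [0.5, 0.6, 0.5]
t 7.02 pos [512.1 148.6 103.4] uw -93.1 1.0 F [0.51 0.57 0.46] grip 91.7
target [521.  126.2 104. ] d cm (dx,dy,dz) [-0.06  0.1   2.41] spin for y||W -0.002, y||U 1.568 j6 -0.1965328466604851
[[-0.003  0.944  0.329]
 [-0.001  0.329 -0.944]
 [-1.    -0.003 -0.001]]
```

```bash
python3 -m crank '[{"dx":0,"dy":0,"dz":0.8,"spin":0},{"dx":0,"dy":0,"dz":1.6,"spin":0},{"dx":0,"dy":0,"dz":2.0,"spin":0},{"dx":0,"dy":0,"dz":2.1,"spin":0},{"dx":0,"dy":0,"dz":2.2,"spin":0}]'|grep -E "pos|force"; python3 -m crank '[{"dx":0,"dy":0,"dz":0.1,"spin":0},{"dx":0,"dy":0,"dz":0.2,"spin":0}]'|grep -E "pos|force";python3 -m crank '[{"dx":0,"dy":0,"dz":0.1,"spin":0},{"dx":0,"dy":0,"dz":0.2,"spin":0}]'|grep -E "pos|force";python3 -m crank '[{"dx":0,"dy":0,"dz":0.1,"spin":0},{"dx":0,"dy":0,"dz":0.2,"spin":0}]'|grep -E "pos|force"; python3 - <<'E'
from h import *
togo(-61,2,104)
s=cam("scene"); crop(s,270,170,430,330,"s7.png",4)
E
```

```text
tool_pos: [520.7, 128.0, 104.9]
contact_force: [0.2, 0.9, -0.1]
tool_pos: [520.8, 126.7, 104.3]
contact_force: [0.8, 0.5, -0.8]
tool_pos: [521.4, 124.9, 104.1]
contact_force: [-0.6, -0.2, 0.2]
tool_pos: [522.1, 123.1, 104.1]
contact_force: [1.1, 1.1, 0.4]
t 7.93 pos [522.1 123.1 104.1] uw -65.7 2.0 F [1.13 1.08 0.39] grip 92.1
target [523.7 118.7 104. ] d cm (dx,dy,dz) [0.01 0.   0.47] spin for y||W -0.001, y||U 1.569 j6 -0.2479151830230737
[[-0.     0.944  0.33 ]
 [ 0.     0.33  -0.944]
 [-1.    -0.    -0.   ]]
```

View pics/s7.png

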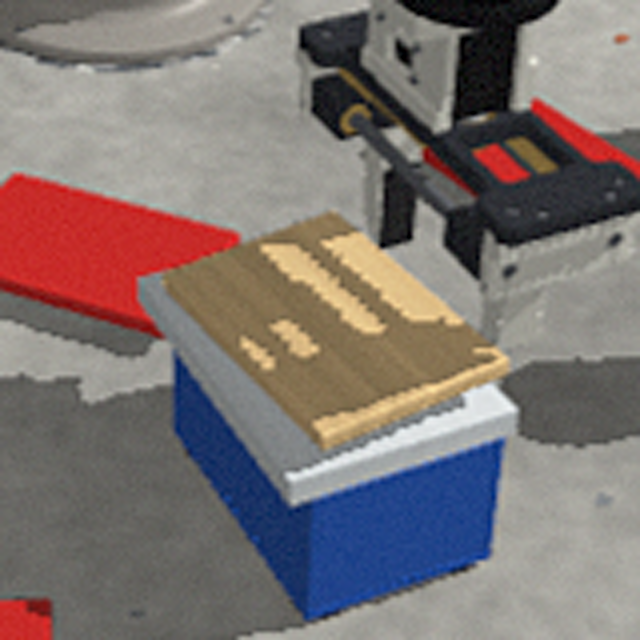

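In the crop the front finger at about (495,310) touches the lid's right-hand edge near its corner (508,358). I keep nudging.

```bash
for i in 1; do python3 -m crank '[{"dx":0,"dy":0,"dz":0.1,"spin":0},{"dx":0,"dy":0,"dz":0.2,"spin":0}]'|grep -E "pos|force";python3 -m crank '[{"dx":0,"dy":0,"dz":0.1,"spin":0}]'|grep -E "pos|force";python3 -m crank '[{"dx":0,"dy":0,"dz":0.1,"spin":0}]'|grep -E "pos|force";done; python3 - <<'E'
from h import *
togo(-60,2,104)
s=cam("scene"); crop(s,270,170,430,330,"s8.png",4)
t=cam("top"); crop(t,205,120,345,270,"t8.png")
E
```

```text
tool_pos: [522.8, 121.1, 104.1]
contact_force: [-0.9, -0.0, -0.5]
tool_pos: [523.1, 120.1, 104.1]
contact_force: [-0.1, 0.4, 0.3]
tool_pos: [523.5, 119.1, 104.1]
contact_force: [0.8, 0.0, 0.7]
t 8.32 pos [523.5 119.1 104.1] uw -61.5 2.0 F [0.81 0.04 0.69] grip 91.7
target [524.  117.7 104. ] d cm (dx,dy,dz) [ 0.01 -0.    0.15] spin for y||W -0.002, y||U 1.569 j6 -0.2551956439250584
[[ 0.     0.944  0.33 ]
 [ 0.     0.33  -0.944]
 [-1.     0.    -0.   ]]
```

View pics/s8.png

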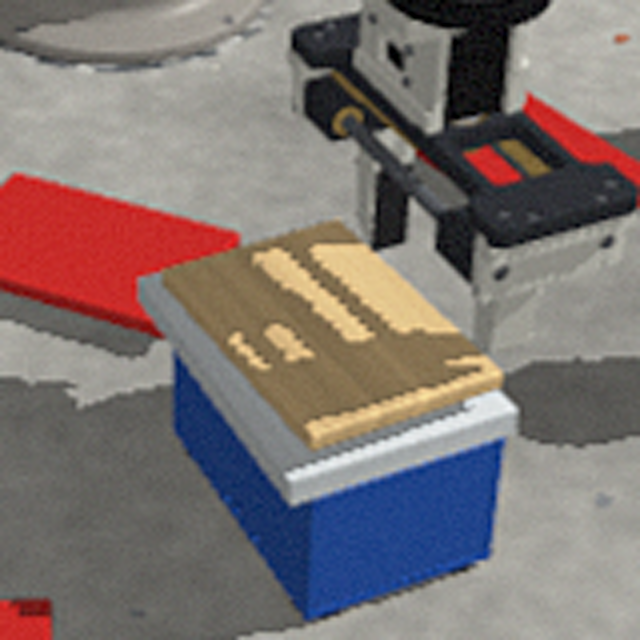

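View pics/t8.png

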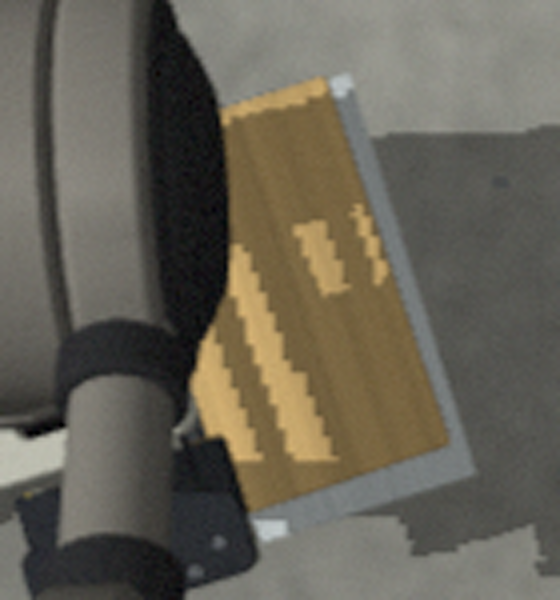

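```bash
python3 - <<'E'
from h import *
t=cam("top"); F=np.array([[325,78],[447,443]])/4+[205,120]
Q=plane(t,F,115)[:,:2]; d=Q-C; print(np.c_[d@U,d@W].round(1))
E
```

```text
[[ 48.1  78.4]
 [ 50.  -69.3]]
```

```bash
python3 -m crank '[{"dx":0,"dy":0,"dz":0.05,"spin":0},{"dx":0,"dy":0,"dz":0.1,"spin":0}]'|grep -E "pos|force"; python3 -m crank '[{"dx":0,"dy":0,"dz":-2,"spin":0},{"dx":-2,"dy":0,"dz":-5.5,"spin":0},{"dx":-4,"dy":0,"dz":-9,"spin":0},{"dx":-4,"dy":0,"dz":-13,"spin":0},{"dx":-4,"dy":0,"dz":-15,"spin":0},{"dx":-4,"dy":0,"dz":-15,"spin":0}]'|grep -E "time|pos|force";python3 - <<'E'
from h import *
t=cam("top"); crop(t,205,120,345,270,"t9.png")
try: lid(t)
except Exception as e: print(e)
togo(0,110,140)
E
```

```text
tool_pos: [523.8, 118.3, 104.2]
contact_force: [0.1, 1.0, -0.7]
time: 9.13
tool_pos: [472.8, 263.4, 144.6]
contact_force: [-0.4, -0.6, 0.4]
lid ctr [546.4  61.6] wh [149.9  99.2] yaw 20.16 dyaw rad 0.014 off u 0.4 w 4.5
t 9.18 pos [473.5 261.5 144.3] uw -212.4 2.0 F [ 0.23 -0.86  0.63] grip 91.6
target [645.8  96.9 140. ] d cm (dx,dy,dz) [ 0.43 10.76 21.26] spin for y||W 0.002, y||U -1.569 j6 0.023219056767505512
[[ 0.     0.943  0.333]
 [ 0.     0.333 -0.943]
 [-1.     0.     0.   ]]
```

View pics/t9.png

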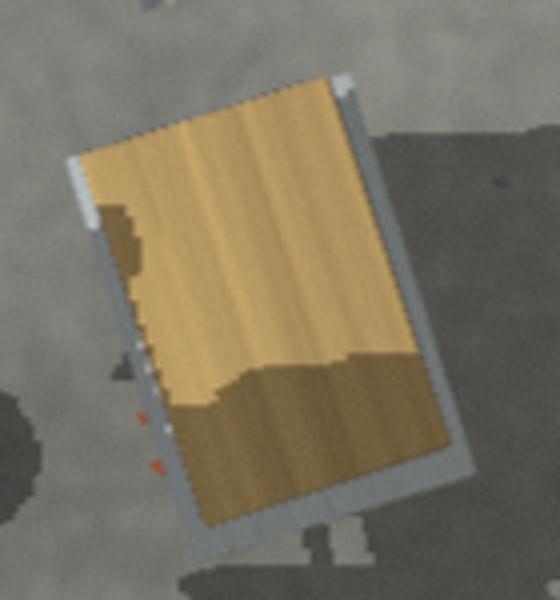

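The lid is straight within about 0.014 rad and within about 0.4 mm across, and is 4.5 mm too far along +w (away from the robot). Next I turn the tool 90°, part-close the fingers, and tap the far short end.

```bash
python3 -m crank '[{"dx":-1,"dy":3,"dz":1,"spin":-0.1},{"dx":-1,"dy":6,"dz":3,"spin":-0.2},{"dx":-1,"dy":9,"dz":5.5,"spin":-0.3},{"dx":-1,"dy":10.8,"dz":9,"spin":-0.42},{"dx":-1,"dy":10.8,"dz":13,"spin":-0.54},{"dx":-1,"dy":10.8,"dz":17,"spin":-0.66},{"dx":-1,"dy":10.8,"dz":21.3,"spin":-0.78},{"dx":-1,"dy":10.8,"dz":21.3,"spin":-0.9},{"dx":-1,"dy":10.8,"dz":21.3,"spin":-1.02},{"dx":-1,"dy":10.8,"dz":21.3,"spin":-1.14},{"dx":-1,"dy":10.8,"dz":21.3,"spin":-1.26},{"dx":-1,"dy":10.8,"dz":21.3,"spin":-1.38},{"dx":-1,"dy":10.8,"dz":21.3,"spin":-1.5},{"dx":-1,"dy":10.8,"dz":21.3,"spin":-1.569},{"dx":-1,"dy":10.8,"dz":21.3,"spin":-1.569},{"dx":-1,"dy":10.8,"dz":21.3,"spin":-1.569},{"dx":-1,"dy":10.8,"dz":21.3,"spin":-1.569}]' 50|grep -E "time|pos|force|width";python3 - <<'E'
from h import *
togo(0,110,104)
E
```

```text
time: 10.6
tool_pos: [646.5, 93.5, 153.9]
contact_force: [-0.9, -0.0, -0.9]
grip_width: 45.8
t 10.60 pos [646.5  93.5 153.9] uw 3.5 109.6 F [-0.9  -0.05 -0.95] grip 45.8
target [645.8  96.9 104. ] d cm (dx,dy,dz) [4.99 0.35 0.04] spin for y||W 1.564, y||U -0.007 j6 -1.875433310343225
[[-0.    -0.325  0.946]
 [-0.     0.946  0.325]
 [-1.     0.    -0.   ]]
```

```bash
python3 -m crank '[{"dx":2.5,"dy":0.3,"dz":0,"spin":0},{"dx":5,"dy":0.3,"dz":0,"spin":-0.007},{"dx":5,"dy":0.3,"dz":0,"spin":-0.007},{"dx":5,"dy":0.3,"dz":-0.5,"spin":-0.007},{"dx":5,"dy":0.3,"dz":-1,"spin":-0.007},{"dx":5,"dy":0.3,"dz":-1.3,"spin":-0.007},{"dx":5,"dy":0.3,"dz":-1.5,"spin":-0.007}]' |grep -E "time|pos|force|width";python3 - <<'E'
from h import *
togo(0,92,104)
E
```

```text
time: 11.18
tool_pos: [631.6, 92.1, 105.8]
contact_force: [0.0, 0.6, 0.4]
grip_width: 45.7
t 11.18 pos [631.6  92.1 105.8] uw -0.1 95.1 F [0.05 0.6  0.45] grip 45.7
target [628.8  90.9 104. ] d cm (dx,dy,dz) [ 0.18 -0.01 -0.31] spin for y||W -1.568, y||U 0.003 j6 -1.8867810718171214
[[ 0.003 -0.334  0.943]
 [ 0.     0.943  0.334]
 [-1.    -0.001  0.002]]
```

```bash
python3 -m crank '[{"dx":0,"dy":0,"dz":-0.1,"spin":0},{"dx":0,"dy":0,"dz":-0.2,"spin":0},{"dx":0,"dy":0,"dz":-0.3,"spin":0}]' |grep -E "pos|force"; python3 -m crank '[{"dx":0,"dy":0,"dz":-0.1,"spin":0},{"dx":0,"dy":0,"dz":-0.2,"spin":0}]' |grep -E "pos|force";python3 -m crank '[{"dx":0,"dy":0,"dz":-0.1,"spin":0}]' |grep -E "pos|force";python3 - <<'E'
from h import *
togo(0,85.6,104)
s=cam("scene"); crop(s,270,170,430,330,"s10.png",4)
E
```

```text
tool_pos: [628.7, 91.3, 104.7]
contact_force: [-0.2, -0.3, 0.1]
tool_pos: [626.7, 90.7, 104.2]
contact_force: [0.8, 0.2, 0.0]
tool_pos: [625.9, 90.3, 104.2]
contact_force: [0.7, 0.7, -0.1]
t 11.68 pos [625.9  90.3 104.2] uw -0.3 89.1 F [ 0.71  0.69 -0.05] grip 46.0
target [622.7  88.8 104. ] d cm (dx,dy,dz) [ 0.02 -0.03 -0.35] spin for y||W -1.567, y||U 0.003 j6 -1.8899716349022007
[[ 0.001 -0.335  0.942]
 [ 0.     0.942  0.335]
 [-1.    -0.     0.001]]
```

View pics/s10.png

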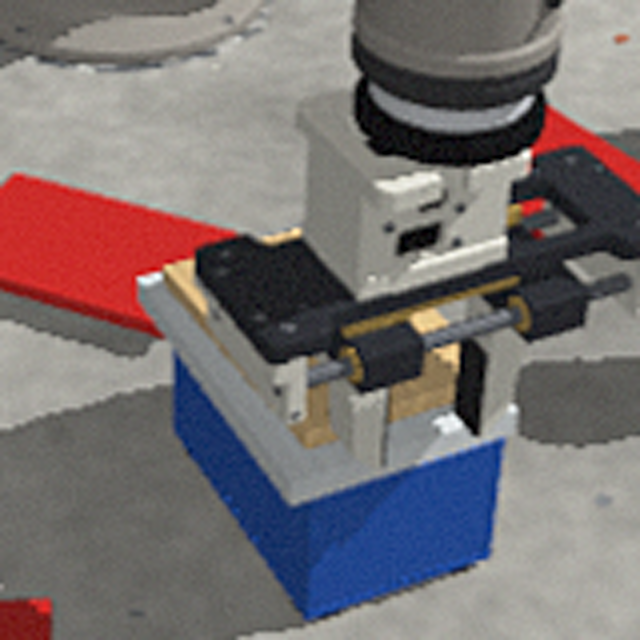

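Both fingers stand at the lid's near short end, at (360,420) and (480,390). I tap it along −w in 1 mm steps.

```bash
python3 -m crank '[{"dx":0,"dy":0,"dz":-0.1,"spin":0}]' |grep -E "pos|force"; python3 -m crank '[{"dx":0,"dy":0,"dz":-0.1,"spin":0}]' |grep -E "pos|force";python3 -m crank '[{"dx":0,"dy":0,"dz":-0.1,"spin":0}]' |grep -E "pos|force";python3 - <<'E'
from h import *
togo(0,85.6,104)
s=cam("scene"); crop(s,270,170,430,330,"s11.png",4)
E
```

```text
tool_pos: [625.0, 90.0, 104.2]
contact_force: [1.7, 1.1, -0.1]
tool_pos: [623.9, 89.6, 104.1]
contact_force: [0.3, 0.5, -0.7]
tool_pos: [622.8, 89.3, 104.0]
contact_force: [0.1, -0.9, -0.0]
t 11.98 pos [622.8  89.3 104. ] uw -0.5 85.8 F [ 0.11 -0.9  -0.05] grip 46.0
target [622.7  88.8 104. ] d cm (dx,dy,dz) [ 0.   -0.05 -0.02] spin for y||W -1.567, y||U 0.003 j6 -1.891444383968822
[[-0.    -0.335  0.942]
 [ 0.     0.942  0.335]
 [-1.     0.    -0.   ]]
```

View pics/s11.png

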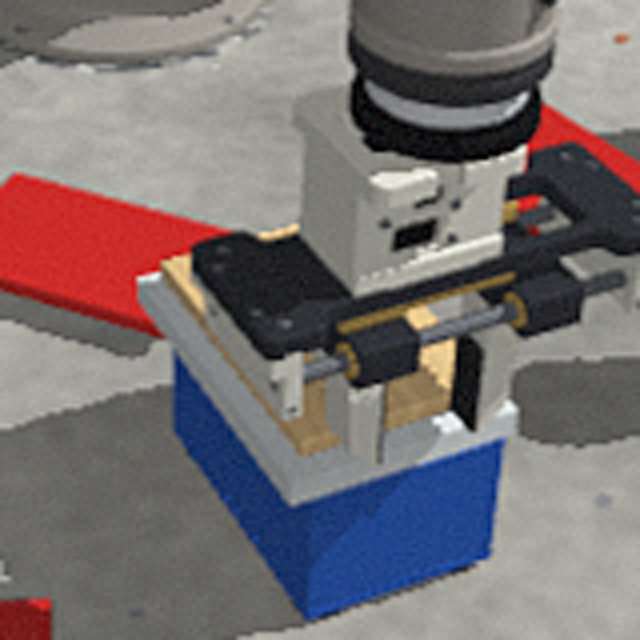

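```bash
python3 -m crank '[{"dx":0,"dy":0,"dz":1,"spin":0},{"dx":0,"dy":0,"dz":4,"spin":0},{"dx":0,"dy":0,"dz":8,"spin":0},{"dx":0,"dy":0,"dz":10,"spin":0},{"dx":0,"dy":0,"dz":10,"spin":0}]'|grep -E "time|pos"; python3 - <<'E'
from h import *
s=cam("scene"); crop(s,270,170,430,330,"s12.png",4)
t=cam("top"); crop(t,205,120,345,270,"t12.png")
lid(t); lid(t,110)
E
```

```text
time: 12.45
tool_pos: [719.7, 124.0, 103.2]
lid ctr [540.9  60.6] wh [148.1  99.5] yaw 19.7 dyaw rad 0.006 off u -0.5 w -1.0
lid ctr [541.5  60.9] wh [149.2 100.2] yaw 19.7 dyaw rad 0.006 off u -0.6 w -0.3
```

View pics/s12.png

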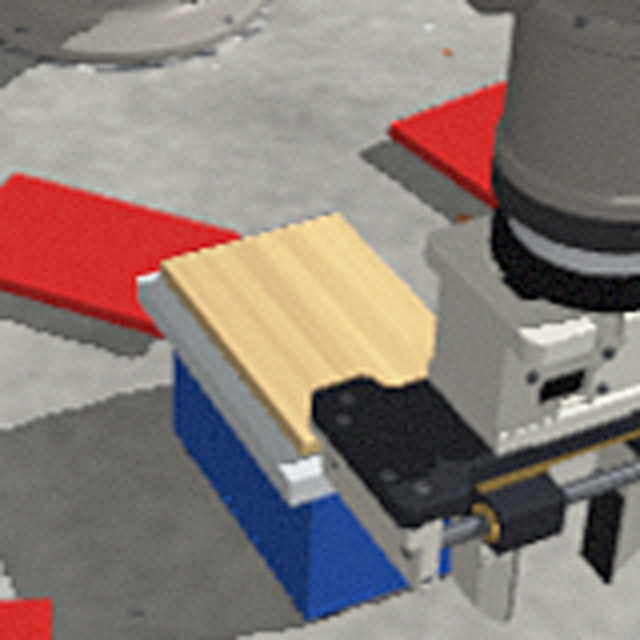

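View pics/t12.png

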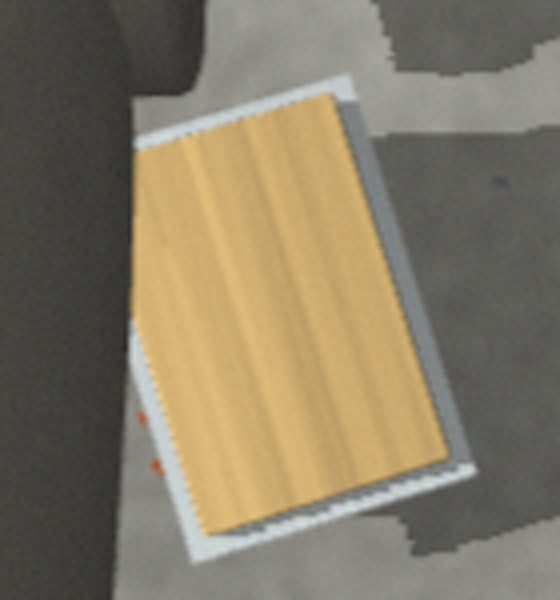

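The lid has dropped in. Seen from above it sits inside the rim all round, aligned to 0.006 rad and within about 0.6 mm, and its apparent size has shrunk to match the lower height. Next I close the fingers and go above the centre to press.

```bash
python3 -m crank '[{"dx":-2,"dy":0,"dz":0,"spin":0},{"dx":-4,"dy":0,"dz":0,"spin":0},{"dx":-4,"dy":0,"dz":-4,"spin":0},{"dx":-4,"dy":0,"dz":-8,"spin":0},{"dx":-4,"dy":0,"dz":-12,"spin":0},{"dx":-4,"dy":0,"dz":-16,"spin":0},{"dx":-4,"dy":0,"dz":-18.5,"spin":0},{"dx":-4,"dy":0,"dz":-18.5,"spin":0},{"dx":-4,"dy":0,"dz":-18.5,"spin":0},{"dx":-4,"dy":0,"dz":-18.5,"spin":0}]' 0|grep -E "time|pos|force|width"; python3 - <<'E'
from h import *
togo(-0.5,0,118)
E
```

```text
time: 13.38
tool_pos: [543.2, 60.7, 144.9]
contact_force: [0.3, 0.1, -0.8]
grip_width: 0.6
t 13.38 pos [543.2  60.7 144.9] uw 0.1 1.3 F [ 0.26  0.09 -0.8 ] grip 0.6
target [541.8  60.9 118. ] d cm (dx,dy,dz) [ 2.69  0.07 -0.13] spin for y||W -1.568, y||U 0.003 j6 -1.9406127547328245
[[ 0.002 -0.334  0.942]
 [ 0.     0.942  0.334]
 [-1.    -0.001  0.002]]
```

```bash
python3 -m crank '[{"dx":1.5,"dy":0,"dz":-0.1,"spin":0},{"dx":2.4,"dy":0,"dz":-0.1,"spin":0},{"dx":2.6,"dy":0,"dz":-0.1,"spin":0},{"dx":2.7,"dy":0,"dz":-0.1,"spin":0},{"dx":2.7,"dy":0,"dz":-0.1,"spin":0}]'|grep -E "pos|force"; for i in 1 ; do python3 -m crank '[{"dx":0.1,"dy":0,"dz":0,"spin":0},{"dx":0.2,"dy":0,"dz":0,"spin":0}]'|grep -E "pos|force"; python3 -m crank '[{"dx":0.1,"dy":0,"dz":0,"spin":0},{"dx":0.2,"dy":0,"dz":0,"spin":0}]'|grep -E "pos|force"; python3 -m crank '[{"dx":0.05,"dy":0,"dz":0,"spin":0},{"dx":0.1,"dy":0,"dz":0,"spin":0}]'|grep -E "pos|force"; done
```

```text
tool_pos: [542.1, 60.7, 116.8]
contact_force: [-0.4, 0.2, -0.3]
tool_pos: [542.3, 60.6, 115.5]
contact_force: [0.1, 0.2, 0.6]
tool_pos: [542.0, 60.5, 113.3]
contact_force: [0.3, 0.4, -0.3]
tool_pos: [541.8, 60.5, 112.1]
contact_force: [0.0, 0.3, 0.1]
```

```bash
python3 -m crank '[{"dx":0.05,"dy":0,"dz":0,"spin":0},{"dx":0.1,"dy":0,"dz":0,"spin":0}]'|grep -E "pos|force"; python3 -m crank '[{"dx":0.05,"dy":0,"dz":0,"spin":0}]'|grep -E "pos|force"; python3 -m crank '[{"dx":0.05,"dy":0,"dz":0,"spin":0}]'|grep -E "pos|force"; python3 -m crank '[{"dx":0.04,"dy":0,"dz":0,"spin":0}]'|grep -E "pos|force"
```

```text
tool_pos: [541.8, 60.5, 111.1]
contact_force: [-0.5, 0.3, 0.1]
tool_pos: [541.8, 60.5, 110.6]
contact_force: [-0.6, 0.0, -0.4]
tool_pos: [541.8, 60.5, 110.1]
contact_force: [0.2, 0.0, 2.4]
tool_pos: [541.9, 60.5, 109.9]
contact_force: [-0.5, -0.2, 2.6]
```

Contact comes at about 110 mm, which is the dropped-in height. I press on in 0.3–0.5 mm steps.

```bash
python3 -m crank '[{"dx":0.03,"dy":0,"dz":0,"spin":0}]'|grep -E "pos|force"; python3 -m crank '[{"dx":0.03,"dy":0,"dz":0,"spin":0}]'|grep -E "pos|force"; python3 -m crank '[{"dx":0.03,"dy":0,"dz":0,"spin":0}]'|grep -E "pos|force"
```

```text
tool_pos: [541.9, 60.5, 109.7]
contact_force: [-1.7, -0.4, 3.3]
tool_pos: [541.8, 60.5, 109.3]
contact_force: [-1.1, -0.3, 2.7]
tool_pos: [541.9, 60.5, 109.0]
contact_force: [-1.1, 0.3, 3.6]
```

```bash
python3 -m crank '[{"dx":0.03,"dy":0,"dz":0,"spin":0}]'|grep -E "pos|force"; python3 -m crank '[{"dx":0.03,"dy":0,"dz":0,"spin":0}]'|grep -E "pos|force"
```

```text
tool_pos: [541.8, 60.5, 108.6]
contact_force: [-0.6, -0.3, 3.3]
tool_pos: [541.8, 60.5, 108.3]
contact_force: [-0.5, -0.6, 2.6]
```

The gasket is giving way at about 3 N.

```bash
for k in 1; do python3 -m crank '[{"dx":0.04,"dy":0,"dz":0,"spin":0}]'|grep -E "pos|force"; python3 -m crank '[{"dx":0.04,"dy":0,"dz":0,"spin":0}]'|grep -E "pos|force"; python3 -m crank '[{"dx":0.03,"dy":0,"dz":0,"spin":0}]'|grep -E "pos|force"; python3 -m crank '[{"dx":0.03,"dy":0,"dz":0,"spin":0}]'|grep -E "pos|force"; done
```

```text
tool_pos: [541.9, 60.5, 107.9]
contact_force: [-1.2, 0.5, 3.0]
tool_pos: [541.9, 60.5, 107.4]
contact_force: [-1.1, -0.2, 2.7]
tool_pos: [541.8, 60.5, 107.1]
contact_force: [0.1, -0.3, 3.1]
tool_pos: [541.9, 60.5, 106.8]
contact_force: [-1.0, -0.1, 2.9]
```

```bash
python3 -m crank '[{"dx":0.03,"dy":0,"dz":0,"spin":0}]'|grep -E "pos|force"; python3 -m crank '[{"dx":0.02,"dy":0,"dz":0,"spin":0}]'|grep -E "pos|force"; python3 -m crank '[{"dx":0.02,"dy":0,"dz":0,"spin":0}]'|grep -E "pos|force"
```

```text
tool_pos: [541.8, 60.5, 106.5]
contact_force: [-1.2, -0.0, 2.5]
tool_pos: [541.8, 60.5, 106.3]
contact_force: [-1.1, -0.7, 4.4]
tool_pos: [541.9, 60.5, 106.3]
contact_force: [-1.9, -1.0, 6.1]
```

```bash
python3 -m crank '[{"dx":0.01,"dy":0,"dz":0,"spin":0},{"dx":0.01,"dy":0,"dz":0,"spin":0}]'|grep -E "pos|force"; python3 -m crank '[{"dx":-0.2,"dy":0,"dz":0,"spin":0},{"dx":-2,"dy":0,"dz":0,"spin":0},{"dx":-5,"dy":0,"dz":0,"spin":0},{"dx":-6,"dy":0,"dz":4,"spin":0},{"dx":-6,"dy":2,"dz":8,"spin":0},{"dx":-6,"dy":6,"dz":10,"spin":0},{"dx":-6,"dy":10,"dz":10,"spin":0},{"dx":-6,"dy":14,"dz":10,"spin":0},{"dx":-6,"dy":18,"dz":10,"spin":0},{"dx":-6,"dy":20,"dz":10,"spin":0},{"dx":-6,"dy":20,"dz":10,"spin":0}]'|grep -E "time|pos|force"; python3 - <<'E'
from h import *
s=cam("scene"); crop(s,290,200,410,320,"s13.png",5)
t=cam("top"); crop(t,205,120,345,270,"t13.png"); cv2.imwrite("pics/tfull.png",t["frame"])
lid(t,106)
E
```

```text
tool_pos: [541.8, 60.5, 106.3]
contact_force: [-2.3, -0.1, 4.2]
time: 16.8
tool_pos: [566.9, 287.1, 165.5]
contact_force: [-0.3, -0.4, 0.1]
lid ctr [541.6  60.7] wh [149.2  99.6] yaw 19.61 dyaw rad 0.004 off u -0.4 w -0.3
```

View pics/s13.png

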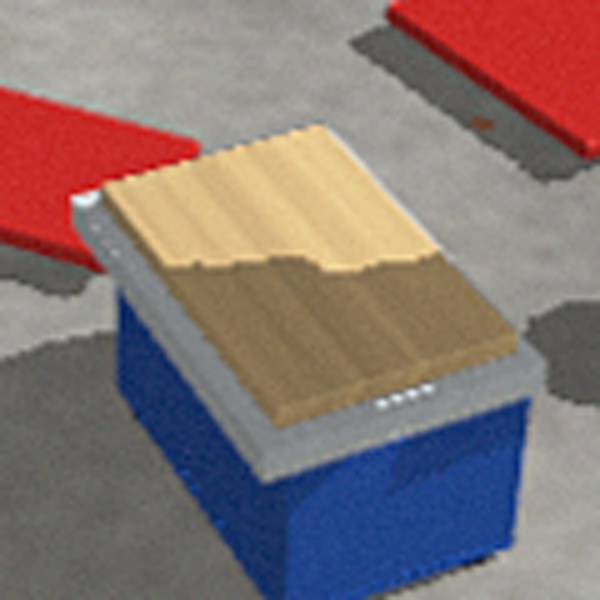

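View pics/t13.png

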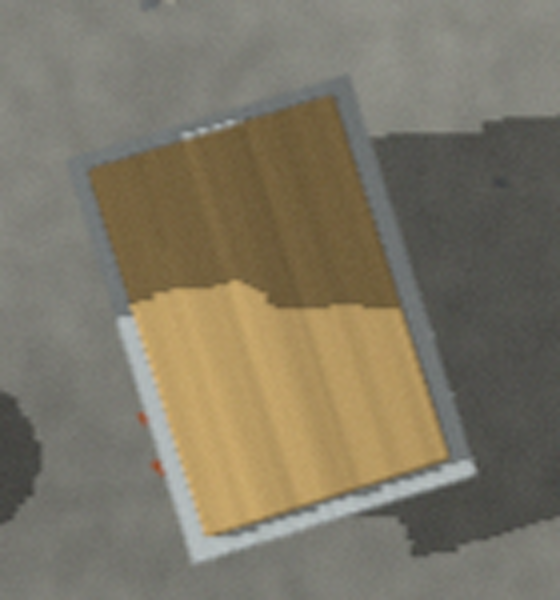

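```bash
python3 - <<'E'
from h import *
t=cam("top"); s=cam("scene")
T=np.array([[335,95],[90,172],[205,535],[448,458]])/4+[205,120]
S=np.array([[275,408],[518,334],[323,125],[105,187]])/5+[290,200]
P=tri(t,T,s,S); print(P.round(1)); p=P[:,:3]; print(p.mean(0)); n=np.linalg.svd(p-p.mean(0))[2][2]; print(n, np.arccos(abs(n[2])))
crop(s,330,250,410,310,"s14.png",8)
print("soap/cup check"); print(state()[1])
E
```

```text
[[627.9  38.3 106.    2. ]
 [594.6 132.1 104.5   2.7]
 [455.6  83.1 104.9   2.1]
 [488.1  -9.2 103.8   3. ]]
[541.55517129  61.08441508 104.80480495]
[ 6.29341267e-03 -1.46693077e-04 -9.99980186e-01] 0.006295163653347297
soap/cup check
t 17.00 pos [569.6 281.3 165.8] uw -199.2 99.2 F [-0.43  0.4  -0.53] grip 0.3
[569.57754494 281.30375161 165.78160312]
```

View pics/s14.png

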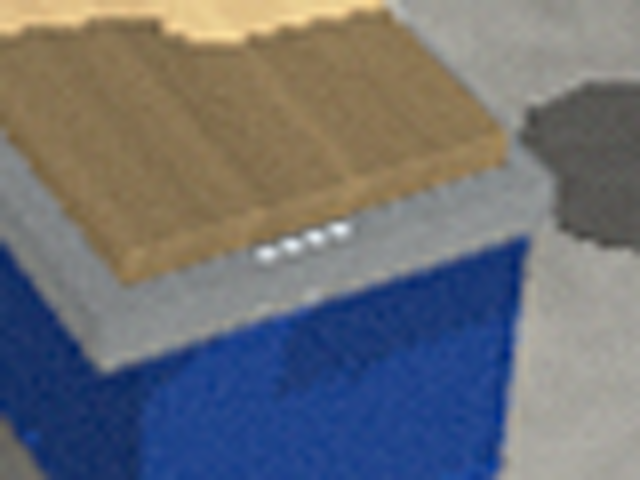

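View pics/tfull.png

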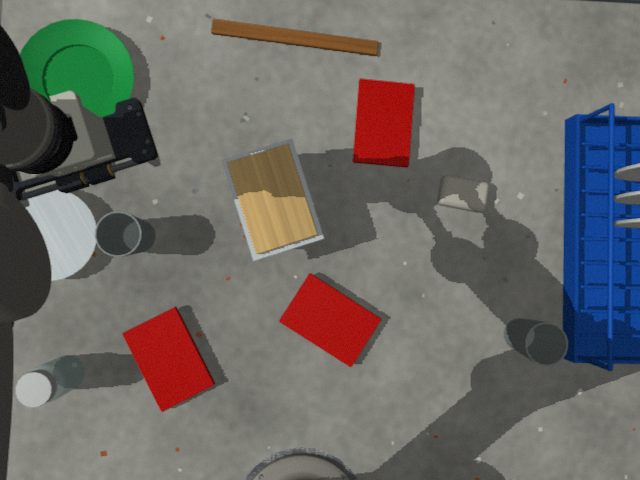

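The lid lies flush on the rim, tilted about 0.006 rad with its top at about 105–106 mm. The cup at (118,234) and the soap at (464,194) haven't moved, and the gripper is clear of everything. I'm handing in.

```bash
python3 -m crank '[{"dx":0,"dy":0,"dz":0,"spin":0},{"dx":0,"dy":0,"dz":0,"spin":0},{"dx":0,"dy":0,"dz":0,"spin":0}]'; python3 -c "
from plant import bot
print(bot.close_job())"
```

```text
time: 17.25
tool_pos: [569.6, 281.3, 166.0]
tcp_rot: [0.003, 1.571, 0.343]
contact_force: [0.3, 0.3, 0.1]
grip_width: 0.4
the job is handed in; nothing more can be done
None
```

The lid is in the opening and pressed flush on the rim. I handed the job in at about 17 s; it reported no verdict.

I pushed the lid's −y long edge, then its +y long edge, then its far short end in roughly 1 mm steps until it dropped in. I then pressed its centre with closed fingertips until it stopped, backed off and handed in.

**Last checks:**
- **Height:** pressing, the fingertips met the lid at about 110 mm and it stopped at 106.3 mm. The camera estimate was 104.8 mm, which is within its 2 mm calibration.
- **Level and position:** the tilt was about 0.006 rad by camera. The lid was within 0.5 mm of my estimate of the rim centre and turned about 0.004 rad from it. I did not measure its distance from the caddy's own centre.
- **Force:** the highest reading was about 6.5 N. Force is read only at the end of each call, so a brief higher peak would not have shown.
- **Cup and soap:** both were at the same pixels as at the start.
- **Clearance:** the gripper ended well clear of everything, and the force readings were only noise.

None of the checks failed. One move was refused for missing keys before the arm had moved, and I re-sent it.

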